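# Check a press punch with the square on the surface plate

## Task

The fly-press punch has fallen over on the granite surface plate: stand it upright on the plate on its square foot, shank up, without dropping it, and let go of it. Then take the engineer's square by its stock and press it into the corner between plate and punch until the underside of the stock is flat on the plate and the outer edge of the blade is flush against one flat side of the punch, for checking against the light. Finish while still holding the square pressed there, the punch standing upright and touched only by the square and the plate; leave the other things on the plate and bench where they are.

Things in the scene. Friction and masses are not known exactly. Their poses are not given: they have to be found in the camera images.
- plate: dark granite surface plate fixed on the bench, 250 mm (its x) x 400 mm (its y) x 50 mm high, flat bare top. Origin: centre of its underside at bench height, so its working top is 50 mm above the origin. z up.
- punch: plain steel fly-press punch, 0.7 kg, lying on its side on the plate: square body 32 x 32 mm, 75 mm long, with a flat foot; round shank 20 mm diameter, 30 mm long on the other end. Origin on the long axis, 52.5 mm from either end; centre of mass 8 mm from it towards the foot. x: along its length, foot to shank (up when standing); y, z: square to its four flat sides, 16 mm from the axis.
- punch_foot (a point): the centre of the punch's flat foot (x -52.5 mm in the punch's frame). Standing on it, the punch's origin is 52.5 mm above the plate's top; it stands freely and slides on the plate when pushed sideways with a few newtons.
- square: steel engineer's square, 0.32 kg, loose, standing on its stock on the plate: stock 90 mm long (x), 18 mm thick (y), 22 mm high; blade 5 mm thick (y), 20 mm wide (x), upright on the stock's +x end, top 90 mm above the stock's underside. Origin: centre of the stock's underside; x towards the blade's end, z up along the blade. Grip the stock from above across its 18 mm, between x -40 and +15 mm.
- blade_edge (a point): middle of the height of the blade's outer edge (x +45 mm, z +45 mm in the square's frame); the edge is flush with the +x end of the stock and faces along the square's +x
- vblock: steel V-block, 50 x 42 x 36 mm high, standing on the granite plate near its far edge; origin centre of its underside. Leave it.
- setting_disc: plain brass disc gauge, 38 mm diameter, 24 mm high, standing on the granite plate near its far edge; origin centre of its underside. Leave it.
- caliper: slide caliper lying flat on the bench to the right of the plate, 210 mm long, up to 8 mm high; origin under the middle of its beam. Leave it.
- hammer: small hammer lying on the bench to the right of the plate, 250 mm long; origin under its middle. Leave it.
- file_pot: white ceramic pot (72 mm diameter, 85 mm high) of needle files that stick up to 170 mm, on the bench to the left of the plate; origin centre of its underside. Leave it.
- bottle: white plastic bottle with a blue cap, 56 mm diameter, 130 mm high, on the bench to the left of the plate; origin centre of its underside. Leave it.
There are look-alikes about, which are no part of the job. Leave any purple or yellow look-alike of the punch alone.

How it is judged (in metres and radians):
On the way:
1. the punch stands upright on its foot on the plate, released (angle between punch's own x axis and vertical below 0.02 rad and contact force between punch and plate above 3 N and contact force between each of the arm, the fingers and punch below 0.1 N and z of punch_foot in the frame of plate below 0.052 m), for 0.3 s.
At the end, for the whole second after the job is handed in: Punch on its foot within 0.02 rad of vertical, untouched by the robot; held square flat on the plate (2 mm, 0.02 rad, over 1 N), blade edge on one flat side (over 0.5 N, parallel to 0.02 rad, square to it within 0.05 rad, edge under 21 mm from the punch's axis); all at rest (all of step 1 and angle between square's own z axis and vertical below 0.02 rad and angle between the z axis of square and the x axis of punch, either way round below 0.02 rad and (angle between the x axis of square and the y axis of punch, either way round below 0.05 rad or angle between the x axis of square and the z axis of punch, either way round below 0.05 rad) and horizontal distance between blade_edge and punch below 0.021 m and z of square in the frame of plate below 0.052 m and contact force between square and punch above 0.5 N and contact force between square and plate above 1 N and contact force between the fingers and square above 2 N and linear speed of each of punch, square below 0.01 m/s); the arm keeps its last pose, push and grip.
It fails at once if the punch is dropped (moves faster than 0.4 m/s out of the fingers) (contact force between the fingers and punch below 0.1 N and linear speed of punch above 0.4 m/s).
It fails at once if another thing on the plate or bench is moved by more than 15 mm (distance of any of vblock, setting_disc, caliper, hammer, file_pot, bottle from where it was at the start of the episode above 0.015 m).
It also fails if it takes over 72 s, if anything falls off the work surface, if the arm or the gripper's body presses on something with over 40 N, if the wrist force passes 120 N, or if a joint passes its speed limit or range.

## Robot

A 6-joint arm with a two-finger parallel gripper is mounted at the origin on the work surface. World frame = base frame: x ahead of the robot, y to its left, z up, the work surface at z = 0. Lengths are in m, angles in degrees, forces in N, time in s.
With the tool pointing down it reaches from about 0.35 to 0.875 m from the base axis. Payload 4.2 kg.
Tool frame: the origin (TCP) lies between the finger pads; the fingertips stand 17 mm ahead of it and the grasp point (between the pads) lies 2 mm behind it; z points along the fingers, y is the line along which they close (so a half turn about z gives the same grasp; the last joint's range is limited). The gripper opens to 87 mm and grips with 3 to 60 N. Pads are 19 mm wide; open, the fingers measure 117 mm over their backs; the gripper's body (75 mm by 190 mm) begins 51 mm behind the grasp point.
Start: joints at [91.364, 22.042, 0.453, 0, -68.411, -14.817], TCP at [0.145, 0.608, 0.24] pointing down, gripper open.
Joint ranges: [-179.83, 179.83], [-69.29, 118.12], [-61.27, 80.66], [-181.25, 117.63], [-171.15, -9.14], [-177.46, 177.46]. Speed limits (degrees/s): [159.86, 159.86, 180, 180, 180, 180].

## Interface

Orientations are given as a 3x3 rotation matrix whose columns are the frame's x, y, z axes.
In Python, from station import r gives the robot as it stands.
- The arm moves only by the tool servo_tool, never from a script. Its argument "targets" is a list of rows, each a list of 5 numbers: the shift along the world's x, y, z in units of 30 mm (1.0 is 30 mm), then the turn about the world's z in rad, then the finger opening in mm, from 0 to 87. In form: [[x, y, z, turn, gripper], ...]. A call has exactly 5 rows; each row is the pose to reach, as a shift and turn from the pose commanded when the call began; what a row does not reach only later rows make up. A row lasts 1/12 s, in which the tool goes at most 41.7 mm and 7.16 degrees, less where a joint would pass 70% of its speed; a pose out of reach is approached as far as the arm can. A call with a gripper value outside its range is refused whole. The fingers move at their own pace and stop on an object; the grip force is fixed at half the most. Time passes only in rows, so rows that repeat a pose let the fingers close, or fill a call up. It gives the time, the measured TCP pose, the force, the opening and the grip force at its end, in the units of the state.
- r.sense(): the state, without advancing time (a new reading comes with each control period).
- r.capture(name): name is "scene" or "top" or "wrist"; returns a dict with "pixels" (400x640x3 uint8, red, green, blue), "fx", "fy", "cx", "cy" (pixels), "world_from_camera" (4x4, takes a point from camera to world coordinates). Camera axes: x right, y down, z forward; pixel columns grow to the right and rows downward; lengths in m; the calibration is good to about 2 mm. A picture is of the moment at which its call begins. There is no depth.
- r.finish_job(): hands the job in; it is judged then, once.
The state is a dict: "time_s": time; "joints": joint angles; "joint_velocities": joint speeds; "effort": joint torques, N m; "tcp_pos": TCP position; "ee_rot": TCP orientation; "wrist_force": force on the tool from outside, world axes, zero at the start; "moment": the same for the moment, N m; "gripper_width": opening from 0.0 (shut) to 1.0 (fully open); "gripper_force": force on a finger pad.
Only numpy, scipy, OpenCV 4.12 (cv2) and the standard library are available. Lean on these libraries where they do the work, as an engineer would, in place of code of your own. Each camera call takes 0.05 s, during which the arm holds its last target. There are 200 camera calls.

## Working session

There is one attempt and no reset: what is moved stays moved. The work goes in short steps, Python scripts to look and compute and a tool call to move; the robot and the scene stay as the last step left them, time stands still between calls to the robot, and variables do not carry over. Pictures are saved under pics/ and viewed, at most 10 in all, crops included, and the job is handed in when it is done.

Besides the shell and the picture viewer there is one more tool, called after ">>>" as name(argument=value, ...), one argument or row to a line, values as JSON. servo_tool: Moves the arm, as the interface text tells. Its arguments: {"type":"object","properties":{"targets":{"type":"array","items":{"type":"array","items":{"type":"number"}}}},"required":["targets"]}

```bash
ls; mkdir -p pics; cat > h.py <<'E'
import numpy as np,cv2
from station import r
def snap(cam,name):
    c=r.capture(cam); cv2.imwrite(f'pics/{name}.png',cv2.cvtColor(c['pixels'],cv2.COLOR_RGB2BGR)); np.savez(f'pics/{name}.npz',**c); return c
def w(c,u,v,z):
    T=np.array(c['world_from_camera']); d=T[:3,:3]@np.array([(u-c['cx'])/c['fx'],(v-c['cy'])/c['fy'],1]); return T[:3,3]+d*(z-T[2,3])/d[2]
def px(c,p):
    T=np.array(c['world_from_camera']); q=T[:3,:3].T@(np.array(p)-T[:3,3]); return np.array([q[0]/q[2]*c['fx']+c['cx'],q[1]/q[2]*c['fy']+c['cy']])
E
python3 - <<'E'
from h import *
for n in('scene','top'):
    c=snap(n,n+'0'); print(n,c['fx'],np.round(c['world_from_camera'],3).tolist())
s=r.sense(); print(s)
E
```

```text
pics
scene 424.2722137183774 [[-0.126, 0.761, -0.636, 1.211], [0.992, 0.095, -0.082, 0.114], [-0.002, -0.642, -0.767, 0.95], [0.0, 0.0, 0.0, 1.0]]
top 460.96636362680937 [[-0.016, -0.998, 0.056, 0.424], [-1.0, 0.016, -0.002, 0.021], [0.001, -0.056, -0.998, 1.674], [0.0, 0.0, 0.0, 1.0]]
{'time_s': 0.1, 'joints': array([ 9.13633925e+01,  2.20869275e+01,  3.85908989e-01, -2.73577145e-02,
       -6.84107817e+01, -1.48170702e+01]), 'joint_velocities': array([-0.06084501, -0.03491329,  0.18694533,  0.08344936, -0.05697504,
        0.00521124]), 'effort': array([ 4.90548318e-04, -3.91694605e+01,  1.87935501e+01,  4.23192680e+00,
        1.34552771e-02, -7.09331175e-05]), 'tcp_pos': array([0.14526164, 0.6073502 , 0.23854604]), 'ee_rot': array([[ 9.72517360e-01, -2.32830037e-01, -3.97432313e-04],
       [-2.32830366e-01, -9.72515385e-01, -1.96125335e-03],
       [ 7.01296512e-05,  1.99988724e-03, -9.99997998e-01]]), 'wrist_force': array([-0.12496536,  0.34196409, -0.34124422]), 'moment': array([ 0.03114367, -0.02803269,  0.02561009]), 'gripper_force': 0.0, 'gripper_width': 1.0012968669296018}
```

View pics/top0.png

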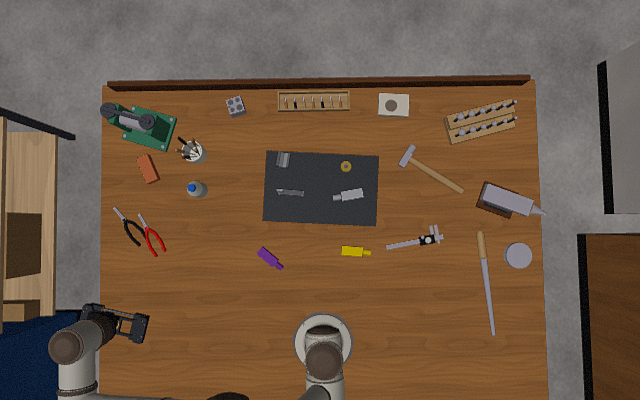

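View pics/scene0.png

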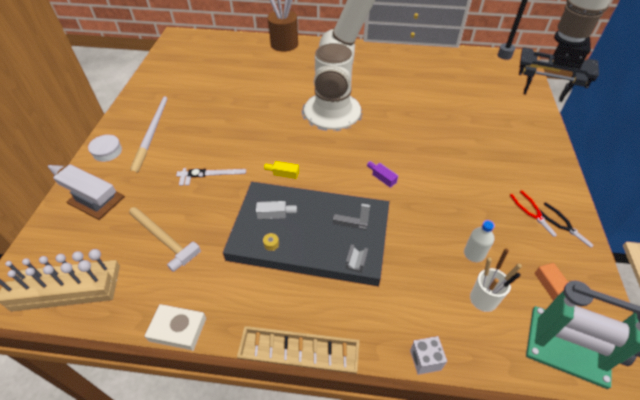

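Candidates for the punch in the top view: the bare steel piece on the plate (348,195), the purple piece (270,258) and the yellow piece (356,251), the last two lying on the bench. I choose the steel one on the plate. The square is at (290,193), with its blade at its left (+y) end. Next I'll take one close crop to check and measure.

```bash
python3 - <<'E'
from h import *
c=dict(np.load('pics/top0.npz')); im=cv2.imread('pics/top0.png')
cv2.imwrite('pics/crop1.png',cv2.resize(im[145:235,255:385],None,fx=6,fy=6,interpolation=cv2.INTER_CUBIC))
for n,u,v,z in[('TL',265,151,.05),('TR',379,156,.05),('BR',377,226,.05),('BL',263,221,.05)]: print(n,w(c,u,v,z))
g=im.min(2)[145:235,255:385]; m=(g>120).astype(np.uint8)
n,l,s,ce=cv2.connectedComponentsWithStats(m)
for i in range(1,n):
    if s[i,4]>20:
        ys,xs=np.nonzero(l==i); print(s[i],cv2.minAreaRect(np.c_[xs+255,ys+145].astype(np.float32)),w(c,ce[i][0]+255,ce[i][1]+145,.082))
E
```

```text
TL [0.68357754 0.19518642 0.05      ]
TR [ 0.65939723 -0.20898549  0.05      ]
BR [ 0.41169706 -0.19615182  0.05      ]
BL [0.43557163 0.2046142  0.05      ]
[28  8  5 14 39] ((284.9189147949219, 159.48648071289062), (2.6303837299346924, 13.480716705322266), 9.462322235107422) [0.64785088 0.12262983 0.082     ]
[ 86  43  23  13 189] ((351.6538391113281, 193.76922607421875), (8.825225830078125, 21.376657485961914), 78.69007110595703) [ 0.52433592 -0.10691529  0.082     ]
[78 50  8  5 29] ((336.4459533691406, 197.17567443847656), (3.452378749847412, 7.39795446395874), 80.53767395019531) [ 0.5135786  -0.05338551  0.082     ]
```

View pics/crop1.png

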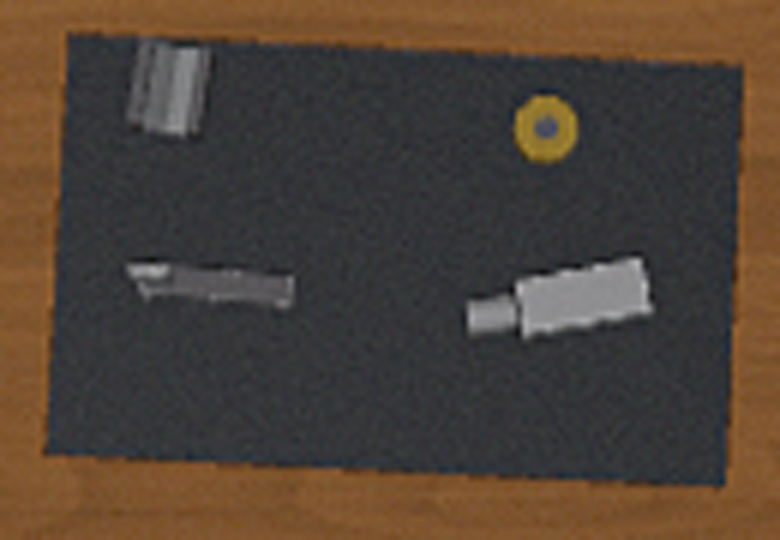

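The crop confirms the choice: the bare steel punch has its body at crop (520–650, 260–335) and its shank pointing left (+y) at (468–515, 317). The square's blade is at its left end, crop (130–165, 270). The measured plate is 405 x 249 mm, which matches its given size. Moving above the shank.

>>> servo_tool(
  targets=[
    [0.6,-1.1,0,-0.057,87],
    [1.2,-2.2,0,-0.114,87],
    [1.8,-3.3,0,-0.171,87],
    [2.4,-4.4,0,-0.228,87],
    [3.0,-5.5,0,-0.285,87],
  ],
)

```text
time_s: 0.52
tcp_pos: [0.2358, 0.4409, 0.239]
ee_rot: [[0.867, -0.499, -0.0], [-0.499, -0.867, -0.001], [0.0, 0.001, -1.0]]
wrist_force: [1.0, 0.2, 0.0]
gripper_width: 0.997
gripper_force: 0.0
```

>>> servo_tool(
  targets=[
    [0.6,-1.1,0,-0.057,87],
    [1.2,-2.2,0,-0.114,87],
    [1.8,-3.3,0,-0.171,87],
    [2.4,-4.4,0,-0.228,87],
    [3.0,-5.5,0,-0.285,87],
  ],
)

```text
time_s: 0.93
tcp_pos: [0.3256, 0.2759, 0.2394]
ee_rot: [[0.692, -0.722, -0.0], [-0.722, -0.692, -0.0], [-0.0, 0.0, -1.0]]
wrist_force: [0.8, 1.3, -1.1]
gripper_width: 1.0
gripper_force: 0.0
```

>>> servo_tool(
  targets=[
    [0.6,-1.1,0,-0.057,87],
    [1.2,-2.2,0,-0.114,87],
    [1.8,-3.3,0,-0.171,87],
    [2.4,-4.4,0,-0.228,87],
    [3.0,-5.5,0,-0.285,87],
  ],
)

```text
time_s: 1.35
tcp_pos: [0.4155, 0.1109, 0.2395]
ee_rot: [[0.46, -0.888, -0.0], [-0.888, -0.46, 0.0], [-0.0, -0.0, -1.0]]
wrist_force: [0.5, 0.7, -0.2]
gripper_width: 0.997
gripper_force: 0.0
```

>>> servo_tool(
  targets=[
    [0.6,-1.1,0,-0.057,87],
    [1.2,-2.2,0,-0.114,87],
    [1.8,-3.3,0,-0.171,87],
    [2.4,-4.4,0,-0.228,87],
    [2.9,-5.5,0,-0.285,87],
  ],
)

```text
time_s: 1.77
tcp_pos: [0.503, -0.0541, 0.2392]
ee_rot: [[0.192, -0.981, -0.0], [-0.981, -0.192, 0.0], [-0.0, 0.0, -1.0]]
wrist_force: [0.2, 1.9, 0.1]
gripper_width: 0.997
gripper_force: 0.0
```

```bash
python3 - <<'E'
from h import *
c=snap('wrist','w1'); s=r.sense(); print(s['time_s'],s['tcp_pos'],s['joints'],s['ee_rot']); print(np.round(c['world_from_camera'],4),c['fx'])
print(px(c,[.5136,-.0534,.066]),px(c,[.524,-.107,.066]))
E
```

```text
1.8167 [ 0.5048519  -0.05817291  0.23891711] [ 11.82820751  10.66308574 -15.76163801   0.13735619 -63.61852294
  -1.19831956] [[ 1.85512038e-01 -9.82641947e-01 -2.97428391e-04]
 [-9.82639613e-01 -1.85510914e-01 -2.25652818e-03]
 [ 2.16218303e-03  7.10878060e-04 -9.99997410e-01]]
[[-0.9817 -0.1828 -0.0537  0.518 ]
 [-0.1905  0.9444  0.2681 -0.1284]
 [ 0.0017  0.2735 -0.9619  0.3849]
 [ 0.      0.      0.      1.    ]] 353.5510658966314
[304.20179286 182.91535964] [303.65698749 122.62163148]
```

View pics/w1.png

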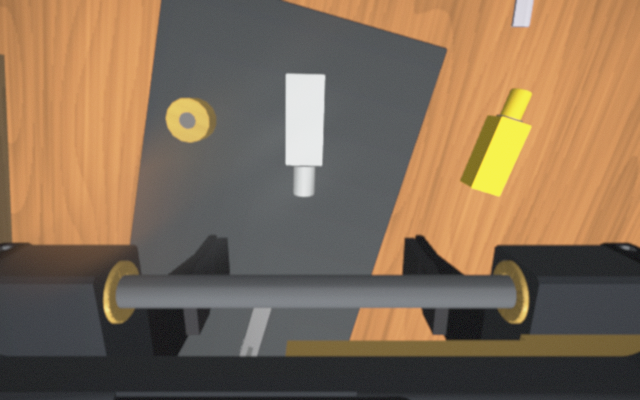

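The wrist view shows the punch pointing straight up the image: body (286–324, 74–165), shank down to (304,196). The brass disc is at (190,120), and the yellow look-alike stays clear at (500,145). Computing the axis.

```bash
python3 - <<'E'
from h import *
c=dict(np.load('pics/w1.npz'))
a=(w(c,286.3,76,.082)+w(c,324.3,76,.082))/2; b=(w(c,286.3,163,.082)+w(c,323.3,163,.082))/2
print(a,b,np.linalg.norm(a-b),np.linalg.norm(w(c,286.3,76,.082)-w(c,324.3,76,.082)))
d=(b-a)/np.linalg.norm(b-a); print('dir',d,np.degrees(np.arctan2(d[1],d[0])))
foot=w(c,305,73.5,.082); end=w(c,304.2,196,.066);sh=w(c,304.2,180,.076)
print('foot',foot,'end',end,np.linalg.norm((end-foot)[:2]),'shank',sh)
s=r.sense();R=s['ee_rot'];print(s['tcp_pos'],np.degrees(np.arctan2(R[1,0],R[0,0])))
E
```

```text
[ 0.52909562 -0.14467996  0.082     ] [ 0.51652256 -0.07463707  0.082     ] 0.07116240203602572 0.030777325657286102
dir [-0.17668117  0.98426814  0.        ] 100.17650665891487
foot [ 0.52968409 -0.14651251  0.082     ] end [ 0.51132042 -0.04106241  0.066     ] 0.10703713316921856 shank [ 0.51422457 -0.05838013  0.076     ]
[ 0.5048519  -0.05817291  0.23891711] -79.30898793831186
```

>>> servo_tool(
  targets=[
    [0.39,-0.15,-1.0,-0.01,87],
    [0.39,-0.15,-2.0,-0.01,87],
    [0.39,-0.15,-3.0,-0.01,87],
    [0.39,-0.15,-4.0,-0.01,87],
    [0.39,-0.15,-4.0,-0.01,87],
  ],
)

```text
time_s: 2.23
tcp_pos: [0.5094, -0.0572, 0.1137]
ee_rot: [[0.183, -0.983, -0.014], [-0.983, -0.183, -0.001], [-0.002, 0.013, -1.0]]
wrist_force: [-0.9, -0.8, -0.4]
gripper_width: 1.001
gripper_force: 0.0
```

>>> servo_tool(
  targets=[
    [0,0,0,0,87],
    [0,0,0,0,87],
    [0,0,0,0,87],
    [0,0,0,0,87],
    [0,0,0,0,87],
  ],
)

```text
time_s: 2.65
tcp_pos: [0.5149, -0.0564, 0.1211]
ee_rot: [[0.185, -0.983, 0.003], [-0.983, -0.185, 0.001], [0.0, -0.003, -1.0]]
wrist_force: [0.0, 0.2, 0.6]
gripper_width: 0.998
gripper_force: 0.0
```

>>> servo_tool(
  targets=[
    [0,0,-0.5,0,87],
    [0,0,-1.0,0,87],
    [0,0,-1.4,0,87],
    [0,0,-1.65,0,87],
    [0,0,-1.65,0,60],
  ],
)

```text
time_s: 3.07
tcp_pos: [0.5133, -0.0567, 0.0691]
ee_rot: [[0.185, -0.983, -0.002], [-0.983, -0.185, -0.0], [-0.0, 0.002, -1.0]]
wrist_force: [-0.6, 0.4, 0.5]
gripper_width: 0.975
gripper_force: 0.0
```

>>> servo_tool(
  targets=[
    [0,0,0,0,30],
    [0,0,0,0,15],
    [0,0,0,0,10],
    [0,0,0,0,5],
    [0,0,0,0,5],
  ],
)

```text
time_s: 3.48
tcp_pos: [0.5144, -0.0566, 0.0706]
ee_rot: [[0.185, -0.983, 0.001], [-0.983, -0.185, 0.0], [0.0, -0.001, -1.0]]
wrist_force: [-0.0, -0.0, 0.1]
gripper_width: 0.631
gripper_force: 0.0
```

>>> servo_tool(
  targets=[
    [0,0,0,0,5],
    [0,0,0,0,5],
    [0,0,0,0,5],
    [0,0,0,0,5],
    [0,0,0,0,5],
  ],
)

```text
time_s: 3.9
tcp_pos: [0.5141, -0.0567, 0.07]
ee_rot: [[0.185, -0.983, -0.0], [-0.983, -0.185, -0.0], [0.0, 0.0, -1.0]]
wrist_force: [-1.1, 0.3, -0.4]
gripper_width: 0.248
gripper_force: 0.0
```

>>> servo_tool(
  targets=[
    [0,0,0,0,2],
    [0,0,0,0,2],
    [0,0,0,0,2],
    [0,0,0,0,2],
    [0,0,0,0,2],
  ],
)

```text
time_s: 4.32
tcp_pos: [0.5142, -0.0566, 0.07]
ee_rot: [[0.185, -0.983, 0.0], [-0.983, -0.185, 0.0], [-0.0, -0.0, -1.0]]
wrist_force: [1.0, -0.2, -0.2]
gripper_width: 0.217
gripper_force: 30.0
```

>>> servo_tool(
  targets=[
    [0.01,-0.04,0.21,0,2],
    [0.02,-0.1,0.41,0,2],
    [0.03,-0.17,0.61,0,2],
    [0.05,-0.26,0.81,0,2],
    [0.06,-0.36,0.99,0,2],
  ],
)

```text
time_s: 4.73
tcp_pos: [0.5156, -0.0678, 0.1002]
ee_rot: [[0.185, -0.983, -0.001], [-0.983, -0.185, 0.0], [-0.0, 0.0, -1.0]]
wrist_force: [0.5, 0.8, -6.2]
gripper_width: 0.222
gripper_force: 30.0
```

```bash
python3 - <<'E'
from h import *
c=snap('wrist','w2'); s=r.sense(); print(s['tcp_pos'],s['wrist_force'],s['moment'],s['gripper_width']*87,s['gripper_force'])
d=snap('scene','s2');a=cv2.imread('pics/w2.png');b=cv2.imread('pics/s2.png')
print(px(d,[.52,-.1,.1]))
u,v=px(d,[.52,-.1,.1]).astype(int)
b=cv2.resize(b[v-60:v+60,u-60:u+60],(400,400),interpolation=cv2.INTER_CUBIC)
cv2.imwrite('pics/m2.png',np.hstack([a[:,120:520],b]))
E
```

```text
[ 0.51643608 -0.06813076  0.10130396] [ 0.9966857   0.56324361 -4.52131576] [ 0.23471395 -0.10466416  0.0018411 ] 19.075465467506536 30.00118442122563
[273.58163732 200.77534904]
```

View pics/m2.png

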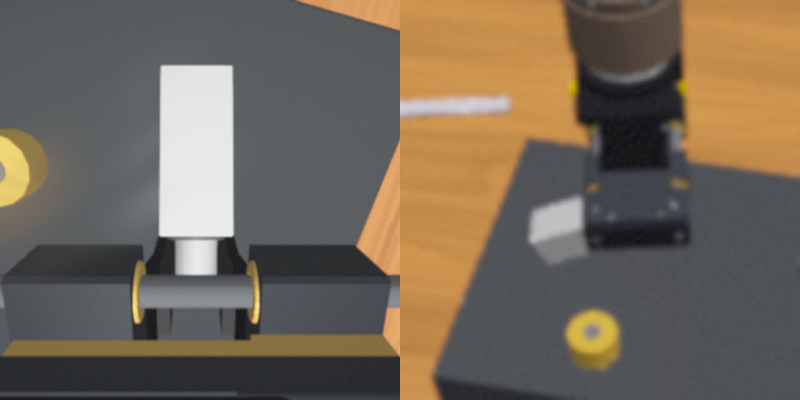

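Depth from the picture (both body ends about 73 px wide) puts the punch at about 16° pitch: it is pivoting in the pads with the foot on the plate. Continuing the arc.

>>> servo_tool(
  targets=[
    [0.02,-0.11,0.18,0,2],
    [0.04,-0.23,0.35,0,2],
    [0.07,-0.37,0.52,0,2],
    [0.09,-0.51,0.67,0,2],
    [0.12,-0.67,0.81,0,2],
  ],
)

```text
time_s: 5.25
tcp_pos: [0.5196, -0.088, 0.1246]
ee_rot: [[0.185, -0.983, 0.0], [-0.983, -0.185, 0.0], [-0.0, -0.0, -1.0]]
wrist_force: [-0.3, -0.4, -6.6]
gripper_width: 0.22
gripper_force: 30.6
```

>>> servo_tool(
  targets=[
    [0.03,-0.17,0.13,0,2],
    [0.06,-0.34,0.25,0,2],
    [0.09,-0.52,0.36,0,2],
    [0.13,-0.71,0.45,0,2],
    [0.16,-0.91,0.53,0,2],
  ],
)

```text
time_s: 5.67
tcp_pos: [0.5244, -0.1155, 0.1402]
ee_rot: [[0.185, -0.983, 0.0], [-0.983, -0.185, 0.0], [-0.0, -0.0, -1.0]]
wrist_force: [-0.3, 0.3, -7.1]
gripper_width: 0.222
gripper_force: 30.6
```

```bash
python3 - <<'E'
from h import *
c=snap('wrist','w3'); s=r.sense(); print(s['tcp_pos'],s['wrist_force'],s['moment'],s['gripper_width']*87,s['gripper_force'])
print(np.round(c['world_from_camera'],4))
d=snap('scene','s3');a=cv2.imread('pics/w3.png');b=cv2.imread('pics/s3.png')
u,v=px(d,[.52,-.12,.1]).astype(int)
b=cv2.resize(b[v-60:v+60,u-60:u+60],(400,400),interpolation=cv2.INTER_CUBIC)
cv2.imwrite('pics/m3.png',np.hstack([a[:,120:520],b]))
E
```

```text
[ 0.52481041 -0.11632398  0.14064774] [ 1.17068094 -1.30119217 -4.21208468] [ 0.11432551 -0.14851805  0.0197114 ] 19.141692739433722 30.588207390755997
[[-0.983  -0.1763 -0.0514  0.5388]
 [-0.1837  0.9456  0.2685 -0.1899]
 [ 0.0013  0.2734 -0.9619  0.2859]
 [ 0.      0.      0.      1.    ]]
```

View pics/m3.png

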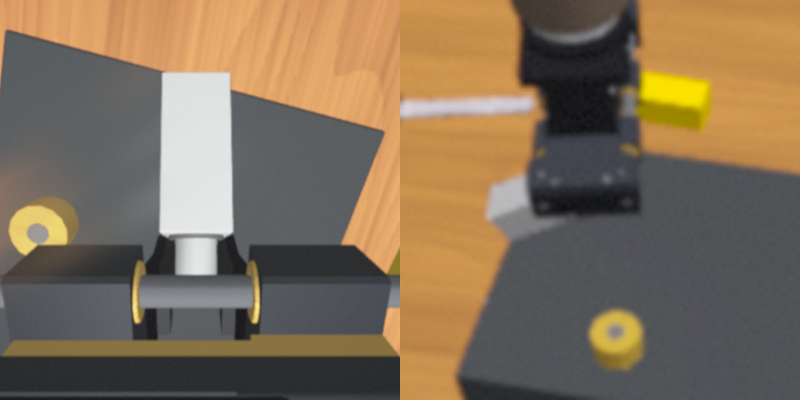

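The picture shows the punch held off the plate at only about 25° pitch (far width 67 px, near 73 px); pad friction stops it hanging further. Gravity is close to turning it, so I'll raise it and jerk up and away from the foot side to ratchet it down.

>>> servo_tool(
  targets=[
    [0,0,1.3,0,2],
    [0,0,2.6,0,2],
    [0,0.6,1.4,0,2],
    [0,-0.1,2.6,0,2],
    [0,-0.1,2.6,0,2],
  ],
)

```text
time_s: 6.18
tcp_pos: [0.5215, -0.1186, 0.218]
ee_rot: [[0.186, -0.983, -0.005], [-0.983, -0.186, -0.001], [-0.0, 0.006, -1.0]]
wrist_force: [3.5, 2.8, -2.2]
gripper_width: 0.221
gripper_force: 30.0
```

>>> servo_tool(
  targets=[
    [0,0.7,-1.2,0,2],
    [0,0,0,0,2],
    [0,0.7,-1.2,0,2],
    [0,0,0,0,2],
    [0,0,0,0,2],
  ],
)

```text
time_s: 6.6
tcp_pos: [0.5229, -0.1195, 0.2184]
ee_rot: [[0.187, -0.982, -0.003], [-0.982, -0.187, -0.004], [0.003, 0.004, -1.0]]
wrist_force: [5.7, -2.2, -2.9]
gripper_width: 0.216
gripper_force: 29.9
```

```bash
cat >> h.py <<'E'
def pitch(n):
    c=snap('wrist',n); s=r.sense(); print(s['time_s'],s['tcp_pos'],s['wrist_force'],s['moment'],s['gripper_width']*87)
    g=c['pixels'].min(2); m=(g>150).astype(np.uint8); m[240:]=0; m[:,:230]=0;m[:,410:]=0
    m=cv2.morphologyEx(m,cv2.MORPH_OPEN,np.ones((5,5)))
    for v in range(0,240,15):
        x=np.nonzero(m[v])[0]; print(v,(x.min(),x.max(),x.size) if x.size else None,end=' ')
    print()
E
python3 -c "
from h import *
pitch('w4')"
```

```text
6.65 [ 0.52542868 -0.11866588  0.21913495] [ 1.6242184  -0.26705517 -4.40172993] [ 0.27777882 -0.41153804  0.03038377] 19.05218785130958
0 None 15 None 30 None 45 None 60 None 75 None 90 None 105 None 120 None 135 None 150 None 165 None 180 None 195 None 210 None 225 (np.int64(289), np.int64(304), 16)
```

```bash
python3 -c "
from h import *
a=cv2.imread('pics/w4.png');d=snap('scene','s4');b=cv2.imread('pics/s4.png')
u,v=px(d,[.52,-.12,.16]).astype(int);print(u,v)
b=cv2.resize(b[v-60:v+60,u-60:u+60],(400,400),interpolation=cv2.INTER_CUBIC)
cv2.imwrite('pics/m4.png',np.hstack([a[:,120:520],b]))"
```

```text
263 184
```

View pics/m4.png

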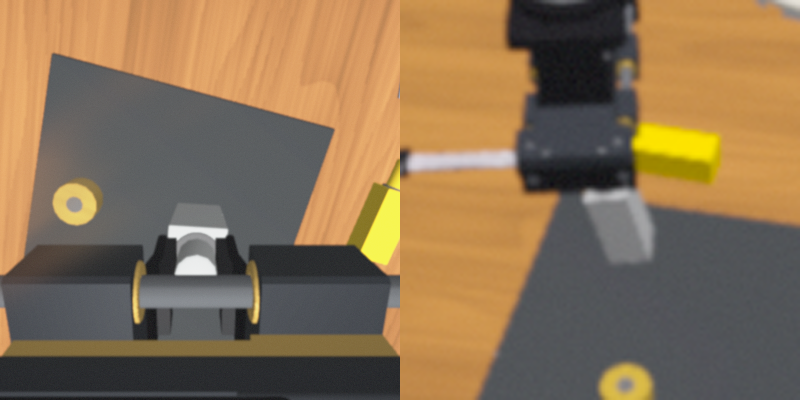

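The punch now hangs nearly upright: the wrist view sees it almost end-on (shoulder 168–228 at row 235, foot 176–222 at row 205). I'll carry it gently to mid-plate, clear of the square, and lower it.

>>> servo_tool(
  targets=[
    [0.02,0.2,0,0,2],
    [0.05,0.6,0,0,2],
    [0.1,1.1,0,0,2],
    [0.15,1.6,0,0,2],
    [0.15,2.1,0,0,2],
  ],
)

```text
time_s: 7.12
tcp_pos: [0.5288, -0.0529, 0.2174]
ee_rot: [[0.185, -0.983, -0.001], [-0.983, -0.185, 0.001], [-0.001, 0.0, -1.0]]
wrist_force: [-0.1, 0.9, -5.9]
gripper_width: 0.216
gripper_force: 29.9
```

>>> servo_tool(
  targets=[
    [0,0.5,-0.2,0,2],
    [0,0.9,-0.6,0,2],
    [0,1.2,-1.0,0,2],
    [0,1.4,-1.4,0,2],
    [0,1.5,-1.7,0,2],
  ],
)

```text
time_s: 7.53
tcp_pos: [0.5281, -0.0078, 0.1655]
ee_rot: [[0.186, -0.982, -0.002], [-0.982, -0.186, 0.001], [-0.001, 0.002, -1.0]]
wrist_force: [0.6, 0.4, -6.4]
gripper_width: 0.215
gripper_force: 29.9
```

>>> servo_tool(
  targets=[
    [0,0,-0.1,0,2],
    [0,0,-0.2,0,2],
    [0,0,-0.25,0,2],
    [0,0,-0.3,0,2],
    [0,0,-0.3,0,2],
  ],
)

```text
time_s: 7.95
tcp_pos: [0.5289, -0.0101, 0.1582]
ee_rot: [[0.184, -0.983, 0.0], [-0.983, -0.184, 0.0], [-0.0, -0.0, -1.0]]
wrist_force: [0.1, 0.2, -5.9]
gripper_width: 0.221
gripper_force: 29.9
```

```bash
python3 - <<'E'
from h import *
pitch('w5'); d=snap('scene','s5'); d2=snap('top','t5')
a=cv2.imread('pics/w5.png');b=cv2.imread('pics/s5.png')
u,v=px(d,[.53,-.01,.12]).astype(int);print(u,v)
b=cv2.resize(b[v-50:v+50,u-50:u+50],(400,400),interpolation=cv2.INTER_CUBIC)
cv2.imwrite('pics/m5.png',np.hstack([a[:,120:520],b]))
E
```

```text
8.0 [ 0.52898172 -0.0101216   0.15831075] [-0.12620701 -0.4290442  -5.66252565] [-0.04375032  0.01516611  0.02800302] 19.10903329469667
0 None 15 None 30 None 45 None 60 None 75 None 90 None 105 None 120 None 135 None 150 None 165 None 180 None 195 None 210 None 225 (np.int64(290), np.int64(298), 9) 
306 202
```

View pics/m5.png

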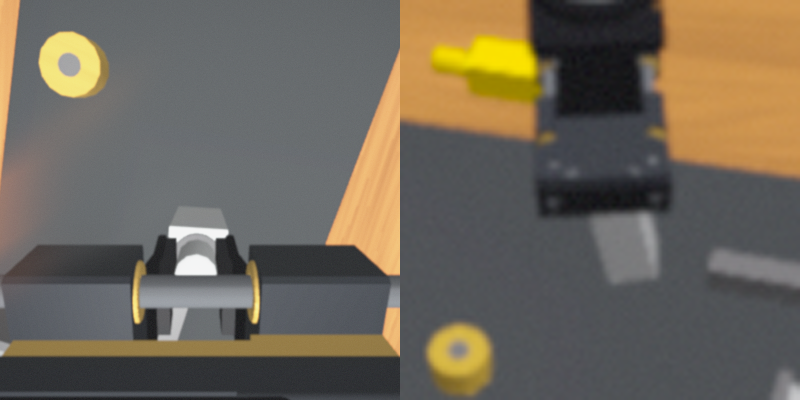

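Near upright, its moment nearly zero. Lowering to contact.

>>> servo_tool(
  targets=[
    [0,0,-0.06,0,2],
    [0,0,-0.12,0,2],
    [0,0,-0.18,0,2],
    [0,0,-0.24,0,2],
    [0,0,-0.3,0,2],
  ],
)

```text
time_s: 8.52
tcp_pos: [0.5317, -0.0106, 0.1556]
ee_rot: [[0.188, -0.982, 0.008], [-0.982, -0.188, -0.003], [0.004, -0.007, -1.0]]
wrist_force: [-7.4, -0.7, 29.6]
gripper_width: 0.22
gripper_force: 30.6
```

>>> servo_tool(
  targets=[
    [0,0,-0.03,0,2],
    [0,0,-0.06,0,2],
    [0,0,-0.09,0,2],
    [0,0,-0.12,0,2],
    [0,0,-0.12,0,2],
  ],
)

```text
time_s: 8.93
tcp_pos: [0.5339, -0.0105, 0.1553]
ee_rot: [[0.19, -0.982, 0.014], [-0.982, -0.19, -0.003], [0.005, -0.014, -1.0]]
wrist_force: [-7.4, -0.9, 34.1]
gripper_width: 0.222
gripper_force: 31.0
```

>>> servo_tool(
  targets=[
    [0,0,0.1,0,2],
    [0,0,0.2,0,2],
    [0,0,0.3,0,2],
    [0,0,0.32,0,2],
    [0,0,0.32,0,2],
  ],
)

```text
time_s: 9.35
tcp_pos: [0.5298, -0.0098, 0.1559]
ee_rot: [[0.186, -0.983, 0.002], [-0.983, -0.186, -0.0], [0.001, -0.002, -1.0]]
wrist_force: [0.3, -0.3, 4.7]
gripper_width: 0.222
gripper_force: 29.8
```

>>> servo_tool(
  targets=[
    [0,0,0,0,2],
    [0,0,0,0,2],
    [0,0,0,0,2],
    [0,0,0,0,2],
    [0,0,0,0,2],
  ],
)

```text
time_s: 9.77
tcp_pos: [0.5298, -0.0098, 0.1558]
ee_rot: [[0.186, -0.983, 0.002], [-0.983, -0.186, -0.0], [0.001, -0.002, -1.0]]
wrist_force: [-0.6, 0.2, 6.2]
gripper_width: 0.217
gripper_force: 29.8
```

>>> servo_tool(
  targets=[
    [0,0,0,0,20],
    [0,0,0,0,22],
    [0,0,0,0,26],
    [0,0,0,0,32],
    [0,0,0,0,40],
  ],
)

```text
time_s: 10.18
tcp_pos: [0.5285, -0.0099, 0.1543]
ee_rot: [[0.185, -0.983, -0.001], [-0.983, -0.185, -0.0], [0.0, 0.001, -1.0]]
wrist_force: [-0.1, -0.6, -0.1]
gripper_width: 0.369
gripper_force: 0.0
```

>>> servo_tool(
  targets=[
    [0,0,0,0,45],
    [0,0,0,0,45],
    [0,0,0.3,0,45],
    [0,0,0.8,0,45],
    [0,0,1.4,0,45],
  ],
)

```text
time_s: 10.6
tcp_pos: [0.5282, -0.01, 0.1971]
ee_rot: [[0.185, -0.983, -0.002], [-0.983, -0.185, -0.001], [0.0, 0.002, -1.0]]
wrist_force: [-1.0, -0.6, 0.3]
gripper_width: 0.516
gripper_force: 0.0
```

>>> servo_tool(
  targets=[
    [0,-0.5,1.0,0,60],
    [0,-1.2,1.5,0,70],
    [0,-2.0,1.5,0,80],
    [0,-2.0,1.5,0,87],
    [0,-2.0,1.5,0,87],
  ],
)

```text
time_s: 11.02
tcp_pos: [0.5286, -0.0706, 0.2426]
ee_rot: [[0.183, -0.983, 0.001], [-0.983, -0.183, 0.0], [-0.0, -0.001, -1.0]]
wrist_force: [-0.2, -0.6, -0.7]
gripper_width: 0.807
gripper_force: 0.0
```

```bash
python3 - <<'E'
from h import *
w_=snap('wrist','w6'); d=snap('scene','s6'); t=snap('top','t6')
print(r.sense()['tcp_pos'],px(w_,[.53,-.01,.155]))
for n,c in(('scene',d),('top',t)): print(n,px(c,[.53,-.01,.05]),px(c,[.53,-.01,.155]))
a=cv2.imread('pics/w6.png');b=cv2.imread('pics/s6.png');e=cv2.imread('pics/t6.png')
u,v=px(d,[.53,.03,.1]).astype(int);U,V=px(t,[.53,.03,.1]).astype(int)
b=cv2.resize(b[v-30:v+30,u-50:u+70],(480,240),interpolation=cv2.INTER_CUBIC)
e=cv2.resize(e[V-30:V+30,U-60:U+60],(480,240),interpolation=cv2.INTER_CUBIC)
a=cv2.resize(a,(320,200)); 
cv2.imwrite('pics/m6.png',np.hstack([np.vstack([b,e]),np.vstack([a,np.zeros((280,320,3),np.uint8)])]))
print(u,v,U,V)
E
```

```text
[ 0.5286008  -0.06939442  0.24175375] [299.26296729 289.32982706]
scene [307.58043042 218.83379434] [306.47698032 193.05222654]
top [323.52766997 193.27180711] [324.10063379 191.1961602 ]
322 208 312 192
```

View pics/m6.png

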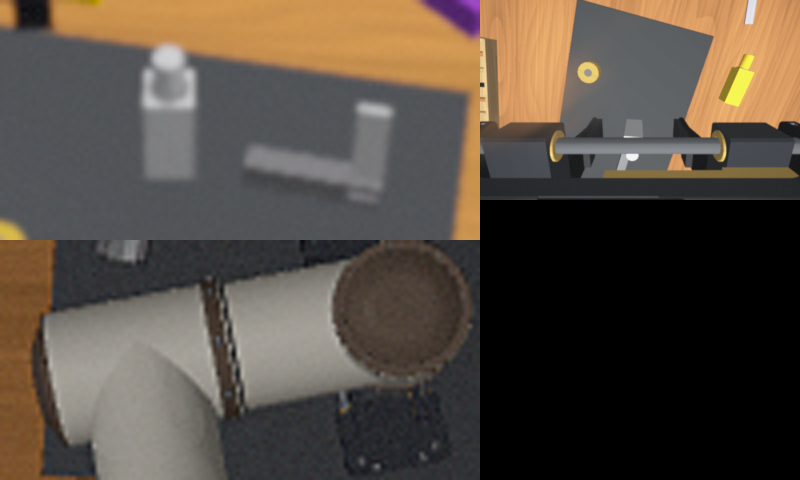

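The scene crop shows the punch standing upright on its foot and released: foot at crop (168,178), shank top at (168,50). The square is at (245–390, 105–195) with its blade at the right (+y) end. Moving to look at the square from above.

>>> servo_tool(
  targets=[
    [0,0.6,0,-0.05,87],
    [0,1.6,0,-0.11,87],
    [0,2.6,0,-0.17,87],
    [0,3.6,0,-0.23,87],
    [0,4.6,0,-0.28,87],
  ],
)

```text
time_s: 11.58
tcp_pos: [0.5283, 0.0702, 0.2417]
ee_rot: [[-0.096, -0.995, -0.001], [-0.995, 0.096, -0.0], [0.0, 0.001, -1.0]]
wrist_force: [0.8, -1.1, 0.1]
gripper_width: 0.997
gripper_force: 0.0
```

>>> servo_tool(
  targets=[
    [0,1.0,0,0,87],
    [0,2.0,0,0,87],
    [0,2.8,0,0,87],
    [0,3.2,0,0,87],
    [0,3.4,0,0,87],
  ],
)

```text
time_s: 12.0
tcp_pos: [0.5284, 0.1723, 0.2415]
ee_rot: [[-0.091, -0.996, -0.001], [-0.996, 0.091, -0.0], [0.001, 0.001, -1.0]]
wrist_force: [-0.1, 0.1, 1.0]
gripper_width: 0.998
gripper_force: 0.0
```

>>> servo_tool(
  targets=[
    [0,0,0,0,87],
    [0,0,0,0,87],
    [0,0,0,0,87],
    [0,0,0,0,87],
    [0,0,0,0,87],
  ],
)

```text
time_s: 12.42
tcp_pos: [0.5288, 0.1692, 0.2421]
ee_rot: [[-0.095, -0.995, 0.0], [-0.995, 0.095, 0.0], [-0.0, -0.0, -1.0]]
wrist_force: [-0.9, 1.3, 0.8]
gripper_width: 1.0
gripper_force: 0.0
```

```bash
python3 - <<'E'
from h import *
c=snap('wrist','w7'); t=snap('top','t7'); print(r.sense()['tcp_pos'],np.round(c['world_from_camera'][:3,3],4))
for p in([.53,-.01,.155],[.53,.05,.072],[.535,.15,.072],[.535,.15,.14]): print(px(c,p))
E
```

```text
[0.52884345 0.16943107 0.24204819] [0.5223 0.0938 0.3877]
[283.11417333 -93.06360301]
[300.69236229  45.47636834]
[307.13792853 165.19372352]
[305.07675569 182.13560634]
```

View pics/w7.png

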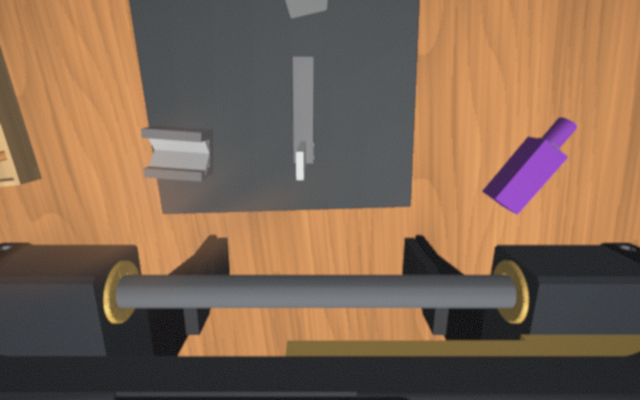

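The wrist view shows the stock at columns 293–314, rows 57–163, the blade top at (295–305, 152–180), and the punch's foot at (286–327, 0–17). Measuring numerically from here.

```bash
cat >> h.py <<'E'
def edges(row,lo,hi):
    g=np.gradient(cv2.GaussianBlur(row.astype(float).reshape(1,-1),(1,1),0)[0])[lo:hi]
    def sub(i): 
        w3=np.abs(g[max(i-2,0):i+3]); return lo+max(i-2,0)+(w3*np.arange(w3.size)).sum()/w3.sum()
    return sub(int(np.argmax(g))),sub(int(np.argmin(g)))
E
python3 - <<'E'
from h import *
c=dict(np.load('pics/w7.npz')); G=cv2.cvtColor(c['pixels'],cv2.COLOR_RGB2GRAY)
P=[]
for v in range(66,140,6):
    a,b=edges(G[v],280,326); A,B=w(c,a,v,.072),w(c,b,v,.072); P.append(((A+B)/2)[:2]); 
    if v%12==6: print(v,round(a,1),round(b,1),np.linalg.norm(A-B))
P=np.array(P); m=P.mean(0); d=np.linalg.svd(P-m)[2][0]; d*=np.sign(d[1]); print('mid',m,'dir',d,np.degrees(np.arctan2(d[1],d[0])))
e=edges(G[:,303],30,75)[0]; E_=w(c,303,e,.072); print('-x end row',e,E_)
x0=E_[:2]; s=(x0-m)@d; end=m+s*d; print('end',end,'origin',end+.045*d,'blade edge',end+.09*d)
bt=[(r_,edges(G[r_],285,318)) for r_ in(160,168,175)]; print(bt); print(edges(G[:,300],165,200),w(c,300,edges(G[:,300],165,200)[1],.14))
t=w(c,300,168,.14);print('blade lateral',(t[:2]-m)@np.array([-d[1],d[0]]))
print(G[0:30:3,280:335:5])
E
```

```text
66 292.4 313.0 0.017248870789902303
78 292.4 312.8 0.01725454138989689
90 292.6 312.8 0.017215414056209695
102 292.8 312.7 0.017171647900481982
114 293.0 312.6 0.01703629820388898
126 293.0 312.6 0.017186628771186242
138 293.0 312.6 0.01729594527722166
mid [0.53314886 0.09521872] dir [0.1050966  0.99446202] 83.9672680386046
-x end row 56.19191919191919 [0.52897859 0.05838713 0.072     ]
end [0.52925336 0.05835809] origin [0.5339827  0.10310888] blade edge [0.53871205 0.14785967]
[(160, (np.float64(294.93650793650795), np.float64(302.94117647058823))), (168, (np.float64(295.4490566037736), np.float64(303.3050193050193))), (175, (np.float64(295.55471698113206), np.float64(303.4220532319392)))]
(np.float64(196.8), np.float64(179.90804597701148)) [0.53845135 0.14801984 0.14      ]
blade lateral 0.00030529598481808615
[[ 84 113 137 137 139 139 136 137 134 136  82]
 [ 83  91 137 138 138 137 135 136 136 137  82]
 [ 83  83 135 136 135 137 137 138 137 135  85]
 [ 84  81 138 136 137 135 137 139 137 127  84]
 [ 82  84 135 137 137 139 134 118  96  84  85]
 [ 81  85 121 137 130 105  87  86  87  83  86]
 [ 83  83  95  96  83  86  87  84  83  86  84]
 [ 82  84  83  82  84  86  85  85  86  86  84]
 [ 86  84  83  84  86  86  87  86  85  85  85]
 [ 86  82  85  86  85  86  85  86  87  83  87]]
```

```bash
python3 - <<'E'
from h import *
c=dict(np.load('pics/w7.npz')); G=cv2.cvtColor(c['pixels'],cv2.COLOR_RGB2GRAY).astype(float)
P=[]
for u in range(293,324,3):
    col=G[:30,u]; k=np.nonzero(col>110)[0].max(); v=k+(col[k]-110)/(col[k]-col[k+1]); P.append(w(c,u,v,.05)[:2])
P=np.array(P); m=P.mean(0); d=np.linalg.svd(P-m)[2][0]; d*=np.sign(d[0]); print(m,d,'normal deg',np.degrees(np.arctan2(d[0],-d[1])), np.abs((P-m)@[-d[1],d[0]]).max())
for v in(4,7): 
    x=np.nonzero(G[v]>110)[0]; x=x[(x>275)&(x<335)]; print(v,x.min(),x.max())
c=dict(np.load('pics/w7.npz'))
# corners
L=w(c,289,17,.05);R=w(c,327.3,10,.05);print(L,R,np.linalg.norm(L-R))
# scene camera: shank top
s=dict(np.load('pics/s6.npz'));g=cv2.cvtColor(s['pixels'],cv2.COLOR_RGB2GRAY)
for v in (190,192,200,210,216,220): print(v,edges(g[v],300,330))
print(g[210:232,314])
E
```

```text
[0.52155615 0.02259453] [0.99318598 0.11654019] normal deg 96.69246886518093 4.5117736277838355e-05
4 286 326
7 287 326
[0.5381537  0.02329639 0.05      ] [0.50466402 0.02104013 0.05      ] 0.03356560007635728
190 (np.float64(310.17874396135267), np.float64(316.8048780487805))
192 (np.float64(309.5), np.float64(317.64159292035396))
200 (np.float64(307.3097826086956), np.float64(320.68639053254435))
210 (np.float64(307.4938271604938), np.float64(320.10843373493975))
216 (np.float64(307.675), np.float64(320.07142857142856))
220 (np.float64(307.855421686747), np.float64(320.1111111111111))
[127 125 126 125 126 124 125 124 124 127 126 123 109  92  84  82  85  85
  84  84  84  84]
```

```bash
python3 - <<'E'
from h import *
s=dict(np.load('pics/s6.npz'));g=cv2.cvtColor(s['pixels'],cv2.COLOR_RGB2GRAY)
print('front foot edge',w(s,313.9,222.2,.05))
print('shank top',w(s,313.5,191,.155), g[180:200,313])
print('pred pix', [px(s,[a,b,z]).round(1) for a,b,z in((.5394,.0067,.05),(.5234,.0067,.155),(.5285,-.01,.155))])
c=dict(np.load('pics/w7.npz'))
t=dict(np.load('pics/t7.npz'));G=cv2.cvtColor(t['pixels'],cv2.COLOR_RGB2GRAY)
print(px(t,[.5234,.0067,.155]));u,v=px(t,[.5234,.0067,.155]).astype(int);print(G[v-10:v+11,u-10:u+11])
w6=dict(np.load('pics/w6.npz'));q=cv2.cvtColor(w6['pixels'],cv2.COLOR_RGB2GRAY)
print(px(w6,[.5234,.0067,.155]),px(w6,[.5285,-.01,.155]))
print(q[236:330:6,280:330:4])
E
```

```text
front foot edge [0.53906346 0.00829423 0.05      ]
shank top [0.52112436 0.00637869 0.155     ] [160 158 157 154 155 151 149 149 159 183 200 207 206 204 191 163 133 124
 123 125]
pred pix [array([313.3, 222.2]), array([313.5, 191.7]), array([306.6, 192.6])]
[319.07891714 193.2685298 ]
[[ 51  56  50  53  58  50  52  48  51  52  52  54  52  46  51  48  47  53
   55  53  54]
 [ 51  56  53  50  52  52  51  48  48  51  55  49  51  52  51  52  51  48
   51  52  52]
 [ 53  53  47  54  46  52  57  55  46  50  51  49  54  52  51  52  51  53
   55  43  50]
 [ 51  53  56  55  45  50  54  52  53  46  45  54  52  47  52  55  46  51
   56  46  51]
 [ 50  49  49  59  53  50  52  51  46  54  47  54  49  52  48  50  49  52
   54  53  49]
 [ 48  49  55  51  49  52  49  44  43  43  35  35  33  30  46  50  54  49
   48  56  51]
 [ 49  53  52  41  47  28  40  68  82 130 120 160 157 169  56  47  49  48
   51  49  53]
 [ 55  52  48  46 115 145 142 145 112 108 106 139 153 177  60  43  54  53
   53  48  51]
 [ 52  51  53  46  72 155 139 103 136 136 136 117 120 160  48  47  51  53
   50  54  51]
 [ 54  47  50
[... 1292 characters left out ...]
29 131 130 130 129 130 130 131 130 102]
 [101 102 102 128 131 130 131 130 131 131 131 127 103]
 [101  98 110 130 129 131 129 130 128 130 130 127 101]
 [101 103 200 209 195 181 164 150 141 136 134 130 101]
 [ 82  80  78  78  81  82  80  79  78  80  78  82  79]
 [ 95  92  95  95  94  96  93  96  96  94  96  95  94]
 [124 124 124 123 123 123 125 123 125 124 123 123 125]
 [134 137 136 134 135 136 136 135 135 135 136 136 136]
 [142 141 144 143 140 144 140 143 141 140 141 141 142]
 [103 163 166 199 235 234 235 234 231 186 111 114 111]
 [105 180 179 201 244 244 245 244 243 175 102 101 101]
 [168 177 178 177 164 227 241 229 125 103 100 103 101]
 [177 175 177 174 103 103 100 103 101 102 101 102 104]]
```

Top, scene and wrist views agree: punch centre (0.523, 0.007), flat-side normal 96.7°. Square origin (0.534, 0.103), x direction 84°. I'll grip the stock at about x −22 mm.

>>> servo_tool(
  targets=[
    [0.02,-0.8,0,-0.01,87],
    [0.05,-1.8,0,-0.01,87],
    [0.1,-2.6,0,-0.01,87],
    [0.1,-2.93,0,-0.01,87],
    [0.1,-2.93,0,-0.01,70],
  ],
)

```text
time_s: 12.93
tcp_pos: [0.5316, 0.0802, 0.2421]
ee_rot: [[-0.107, -0.994, -0.0], [-0.994, 0.107, -0.0], [0.0, 0.0, -1.0]]
wrist_force: [1.2, -0.5, 0.0]
gripper_width: 0.978
gripper_force: 0.0
```

>>> servo_tool(
  targets=[
    [0,0,-0.6,0,60],
    [0,0,-1.6,0,50],
    [0,0,-2.6,0,45],
    [0,0,-3.4,0,45],
    [0,0,-3.8,0,45],
  ],
)

```text
time_s: 13.35
tcp_pos: [0.5301, 0.0823, 0.1247]
ee_rot: [[-0.104, -0.995, -0.005], [-0.995, 0.104, -0.001], [0.002, 0.005, -1.0]]
wrist_force: [-1.0, -0.3, -0.4]
gripper_width: 0.629
gripper_force: 0.0
```

>>> servo_tool(
  targets=[
    [0,0,0,0,45],
    [0,0,0,0,45],
    [0,0,0,0,45],
    [0,0,0,0,45],
    [0,0,0,0,45],
  ],
)

```text
time_s: 13.77
tcp_pos: [0.5325, 0.0827, 0.1293]
ee_rot: [[-0.104, -0.995, 0.003], [-0.995, 0.104, 0.001], [-0.001, -0.002, -1.0]]
wrist_force: [-0.5, 0.5, 0.8]
gripper_width: 0.524
gripper_force: 0.0
```

>>> servo_tool(
  targets=[
    [0,-0.05,-0.6,0,45],
    [0,-0.05,-1.2,0,45],
    [0,-0.05,-1.7,0,45],
    [0,-0.05,-1.95,0,45],
    [0,-0.05,-1.95,0,45],
  ],
)

```text
time_s: 14.18
tcp_pos: [0.5314, 0.0805, 0.0686]
ee_rot: [[-0.104, -0.995, -0.001], [-0.995, 0.104, -0.001], [0.001, 0.001, -1.0]]
wrist_force: [0.5, 0.0, 0.4]
gripper_width: 0.514
gripper_force: 0.0
```

>>> servo_tool(
  targets=[
    [0,0,0,0,30],
    [0,0,0,0,20],
    [0,0,0,0,10],
    [0,0,0,0,5],
    [0,0,0,0,2],
  ],
)

```text
time_s: 14.6
tcp_pos: [0.532, 0.0809, 0.0701]
ee_rot: [[-0.104, -0.995, 0.001], [-0.995, 0.104, 0.0], [-0.001, -0.001, -1.0]]
wrist_force: [0.1, -0.4, -0.8]
gripper_width: 0.221
gripper_force: 0.0
```

>>> servo_tool(
  targets=[
    [0,0,0,0,2],
    [0,0,0,0,2],
    [0,0,0,0,2],
    [0,0,0,0,2],
    [0,0,0,0,2],
  ],
)

```text
time_s: 15.02
tcp_pos: [0.5319, 0.0808, 0.07]
ee_rot: [[-0.104, -0.995, 0.0], [-0.995, 0.104, 0.0], [-0.0, -0.0, -1.0]]
wrist_force: [-2.2, -0.5, 6.0]
gripper_width: 0.202
gripper_force: 30.0
```

>>> servo_tool(
  targets=[
    [0,0,0.1,0,2],
    [0,0,0.4,0,2],
    [0,0,0.9,0,2],
    [0,0,1.4,0,2],
    [0,0,1.9,0,2],
  ],
)

```text
time_s: 15.43
tcp_pos: [0.5312, 0.0805, 0.1266]
ee_rot: [[-0.104, -0.995, -0.002], [-0.995, 0.104, -0.001], [0.001, 0.002, -1.0]]
wrist_force: [0.1, 0.9, -3.5]
gripper_width: 0.206
gripper_force: 30.0
```

>>> servo_tool(
  targets=[
    [0,0,0.5,0,2],
    [0,0,1.0,0,2],
    [0,0,1.5,0,2],
    [0,0,2.0,0,2],
    [0,0,2.3,0,2],
  ],
)

```text
time_s: 15.85
tcp_pos: [0.532, 0.0807, 0.1969]
ee_rot: [[-0.104, -0.995, 0.001], [-0.995, 0.104, 0.0], [-0.001, -0.001, -1.0]]
wrist_force: [-0.2, 0.8, -2.9]
gripper_width: 0.207
gripper_force: 30.0
```

>>> servo_tool(
  targets=[
    [0,0,0.1,0,2],
    [0,0,0.1,0,2],
    [0,0,0.1,0,2],
    [0,0,0.1,0,2],
    [0,0,0.1,0,2],
  ],
)

```text
time_s: 16.27
tcp_pos: [0.5312, 0.0805, 0.1974]
ee_rot: [[-0.104, -0.995, -0.002], [-0.995, 0.104, -0.001], [0.001, 0.002, -1.0]]
wrist_force: [0.1, 0.6, -2.1]
gripper_width: 0.208
gripper_force: 30.0
```

```bash
python3 - <<'E'
from h import *
s=r.sense(); print(s['tcp_pos'],s['wrist_force'],s['moment'],s['gripper_width']*87)
R=s['ee_rot']; tcp=s['tcp_pos']
# predict blade in scene, compare with image
c=snap('scene','s8'); g=cv2.cvtColor(c['pixels'],cv2.COLOR_RGB2GRAY)
d=np.array([.1051,.9945,0])
for z in(.07,.045,.0,-.015): 
    p=tcp+.0675*d+np.array([0,0,z]); q=tcp+.0475*d+np.array([0,0,z]); a,b=px(c,q),px(c,p); v=int(round((a[1]+b[1])/2)); print(z,a.round(1),b.round(1),g[v,int(a[0])-8:int(b[0])+10])
E
```

```text
[0.53120015 0.0805128  0.19735012] [ 0.06741849  0.64858826 -2.13362776] [-0.00868978 -0.05448492  0.05466218] 18.06423947186946
0.07 [365.4 168. ] [374.2 169.5] [105 115 131 147 152 155 154 157 162 171 179 178 181 182 178 178 171 147
 120 108 111 112 112 113 112 112 113]
0.045 [364.5 175.7] [373.2 177.1] [ 70  71  84 123 147 158 158 158 148 133 122 119 119 121 119 120 121 122
 113  93  69  61  57  57  57  58  60]
0.0 [363.1 188.7] [371.4 190.2] [112 127 131 129 130 131 132 131 129 124 123 124 121 122 121 123 135 152
 161 163 163 162 164 164 164 163]
-0.015 [362.6 192.9] [370.9 194.3] [ 52  65  70  71  71  72  71  77  94 106 109 106 107 108 105 108 117 133
 146 148 148 150 150 150 151 151]
```

The square hangs level, its blade on the predicted pixels. Carrying it over the punch to its −y side and turning to match the flat.

>>> servo_tool(
  targets=[
    [0,-0.2,0.2,0.02,2],
    [0,-0.7,0.2,0.05,2],
    [0.05,-1.3,0.2,0.08,2],
    [0.05,-1.9,0.2,0.12,2],
    [0.05,-2.5,0.2,0.16,2],
  ],
)

```text
time_s: 16.73
tcp_pos: [0.5331, 0.0051, 0.2039]
ee_rot: [[0.058, -0.998, -0.001], [-0.998, -0.058, -0.0], [0.0, 0.001, -1.0]]
wrist_force: [0.8, 0.2, -3.1]
gripper_width: 0.202
gripper_force: 30.0
```

>>> servo_tool(
  targets=[
    [0,-0.7,0,0.03,2],
    [0.05,-1.4,0,0.06,2],
    [0.05,-2.1,0,0.062,2],
    [0.07,-2.8,0,0.062,2],
    [0.07,-3.2,0,0.062,2],
  ],
)

```text
time_s: 17.15
tcp_pos: [0.5351, -0.092, 0.204]
ee_rot: [[0.116, -0.993, -0.001], [-0.993, -0.116, -0.0], [0.0, 0.001, -1.0]]
wrist_force: [0.3, 0.6, -2.2]
gripper_width: 0.206
gripper_force: 30.0
```

>>> servo_tool(
  targets=[
    [0,-0.2,0,0,2],
    [0,-0.2,0,0,2],
    [0,-0.2,0,0,2],
    [0,-0.2,-0.4,0,2],
    [0,-0.2,-1.0,0,2],
  ],
)

```text
time_s: 17.57
tcp_pos: [0.5371, -0.0952, 0.1761]
ee_rot: [[0.119, -0.993, 0.006], [-0.993, -0.119, 0.0], [0.0, -0.006, -1.0]]
wrist_force: [0.2, 0.7, -3.0]
gripper_width: 0.201
gripper_force: 30.0
```

>>> servo_tool(
  targets=[
    [0,0,-0.7,0,2],
    [0,0,-1.4,0,2],
    [0,0,-2.0,0,2],
    [0,0,-2.4,0,2],
    [0,0,-2.6,0,2],
  ],
)

```text
time_s: 17.98
tcp_pos: [0.5345, -0.0952, 0.0946]
ee_rot: [[0.119, -0.993, -0.003], [-0.993, -0.119, 0.0], [-0.0, 0.003, -1.0]]
wrist_force: [-0.3, 0.6, -3.4]
gripper_width: 0.206
gripper_force: 30.0
```

>>> servo_tool(
  targets=[
    [0,0,0,0,2],
    [0,0,0,0,2],
    [0,0,0,0,2],
    [0,0,0,0,2],
    [0,0,0,0,2],
  ],
)

```text
time_s: 18.4
tcp_pos: [0.5359, -0.0962, 0.0974]
ee_rot: [[0.118, -0.993, 0.002], [-0.993, -0.118, 0.0], [0.0, -0.002, -1.0]]
wrist_force: [0.1, -0.4, -3.4]
gripper_width: 0.203
gripper_force: 30.0
```

```bash
python3 - <<'E'
from h import *
s=r.sense(); print(s['tcp_pos'],s['wrist_force'],s['gripper_width']*87); R=s['ee_rot']; print(np.degrees(np.arctan2(R[1,0],R[0,0]))+180)
c=snap('scene','s9'); t=snap('top','t9'); g=cv2.cvtColor(c['pixels'],cv2.COLOR_RGB2GRAY)
print('punch pred',px(c,[.5394,.0067,.05]),px(c,[.5234,.0067,.155]),'blade',px(c,s['tcp_pos']+[-.0079,.067,.0]))
for v in(192,196,202,208,212,216,220,224): print(v,g[v,284:326])
E
```

```text
[ 0.53592068 -0.09616943  0.09741032] [ 0.13796329 -0.42491223 -3.40165556] 17.63057051339196
96.76948083878898
punch pred [313.28797523 222.24095788] [313.50292681 191.69373728] blade [299.90177425 206.36128264]
192 [ 73  71  73  80  81  83  93 113 122 124 125 125 125 124 121 103  87  83
  82  81  81  81  81  82  82 114 169 194 201 203 205 204 199 174 128  96
  89  90  94  97 100 104]
196 [ 68  64  68  76  82  83  87 105 118 125 125 125 124 124 122 110  96  85
  82  84  82  80  84 117 164 173 149 124 123 130 139 146 150 161 181 184
 152 101  83  82  82  83]
202 [104  83  79  85  87  88  89 100 115 123 125 124 124 124 123 118 103  87
  83  81  80  83  94 136 178 183 167 147 133 131 134 140 154 169 184 189
 159 106  82  81  80  81]
208 [103 118 121 123 121 122 122 123 123 122 122 122 120 120 120 113  97  85
  80  82  82  83  86  96 110 122 123 126 125 125 125 125 124 126 124 120
 107  92  83  82  82  80]
212 [ 63  72  74  74  76  74  72  79  93 104 106 104 104 106 106 101  91  83
  82  83  81  82  83  92 109 121 124 124 124 123 124 124 125 124 122 118
 105  91  84  83  81  82]
216 [ 52  73  82  82  82  84  81  80  83  83  82  83  82  82  83  80  82  82
  79  83  81  82  83  91 112 123 122 123 123 124 124 124 124 125 123 116
 105  90  84  83  82  80]
220 [ 64  77  81  84  83  85  81  86  82  83  82  83  83  82  82  83  82  81
  82  82  81  81  80  90 107 120 121 123 122 124 123 123 125 122 122 116
 106  89  83  82  83  80]
224 [83 81 83 83 85 81 84 84 84 84 83 82 83 81 83 83 82 80 80 82 82 83 83 81
 80 82 83 82 80 83 81 82 85 85 83 84 85 81 82 82 82 83]
```

>>> servo_tool(
  targets=[
    [0,0,-0.3,0,2],
    [0,0,-0.6,0,2],
    [0,0,-0.8,0,2],
    [0,0,-0.88,0,2],
    [0,0,-0.92,0,2],
  ],
)

```text
time_s: 18.92
tcp_pos: [0.5344, -0.0963, 0.0699]
ee_rot: [[0.119, -0.993, -0.003], [-0.993, -0.119, -0.001], [0.001, 0.003, -1.0]]
wrist_force: [-7.7, 3.3, 18.4]
gripper_width: 0.204
gripper_force: 30.0
```

>>> servo_tool(
  targets=[
    [0,0,-0.01,0,2],
    [0,0,-0.02,0,2],
    [0,0,-0.03,0,2],
    [0,0,-0.04,0,2],
    [0,0,-0.04,0,2],
  ],
)

```text
time_s: 19.33
tcp_pos: [0.5344, -0.0963, 0.0699]
ee_rot: [[0.119, -0.993, -0.002], [-0.993, -0.119, -0.001], [0.001, 0.002, -1.0]]
wrist_force: [-7.5, 3.0, 16.1]
gripper_width: 0.204
gripper_force: 30.0
```

>>> servo_tool(
  targets=[
    [-0.01,0.1,0.02,0,2],
    [-0.02,0.2,0.02,0,2],
    [-0.035,0.3,0.02,0,2],
    [-0.05,0.4,0.02,0,2],
    [-0.06,0.5,0.02,0,2],
  ],
)

```text
time_s: 19.75
tcp_pos: [0.5354, -0.0825, 0.0699]
ee_rot: [[0.119, -0.993, 0.004], [-0.993, -0.119, -0.002], [0.003, -0.003, -1.0]]
wrist_force: [0.2, -5.6, 6.1]
gripper_width: 0.2
gripper_force: 30.0
```

>>> servo_tool(
  targets=[
    [-0.005,0.04,0,0,2],
    [-0.01,0.08,0,0,2],
    [-0.015,0.12,0,0,2],
    [-0.02,0.16,0,0,2],
    [-0.025,0.2,0,0,2],
  ],
)

```text
time_s: 20.17
tcp_pos: [0.5349, -0.0765, 0.0699]
ee_rot: [[0.119, -0.993, 0.004], [-0.993, -0.119, -0.002], [0.002, -0.004, -1.0]]
wrist_force: [-0.4, -6.0, 5.4]
gripper_width: 0.202
gripper_force: 30.0
```

>>> servo_tool(
  targets=[
    [-0.003,0.03,0,0,2],
    [-0.006,0.06,0,0,2],
    [-0.01,0.09,0,0,2],
    [-0.013,0.12,0,0,2],
    [-0.017,0.15,0,0,2],
  ],
)

```text
time_s: 20.58
tcp_pos: [0.5344, -0.0726, 0.0699]
ee_rot: [[0.119, -0.993, 0.004], [-0.993, -0.119, -0.003], [0.003, -0.004, -1.0]]
wrist_force: [1.9, -8.6, 5.1]
gripper_width: 0.205
gripper_force: 30.0
```

```bash
python3 - <<'E'
from h import *
s=r.sense(); print(s['tcp_pos'],s['wrist_force'],s['moment']); R=s['ee_rot']; print(R.round(4))
c=snap('scene','s10'); g=cv2.cvtColor(c['pixels'],cv2.COLOR_RGB2GRAY)
for v in(192,202,208,212,216,220,222,223): print(v,g[v,290:328], edges(g[v],303,326))
E
```

```text
[ 0.53441718 -0.07260375  0.06992612] [ 1.85728676 -8.57274993  5.12923916] [-2.42850089 -0.33062572 -0.04183495]
[[ 0.1193 -0.9929  0.004 ]
 [-0.9929 -0.1193 -0.0028]
 [ 0.0032 -0.0036 -1.    ]]
192 [ 47  66  88 108 117 109  90  78  79  81  83  81  82  83  80  82  81  83
  82  84 112 165 192 201 203 204 204 198 174 131  98  91  93  98 101 103
 106 110] (np.float64(310.5263157894737), np.float64(318.6467889908257))
202 [ 52  64  71  68  68  66  67  76  80  83  95 112 123 125 124 124 125 124
 138 176 181 165 146 133 129 132 141 151 163 180 188 156 105  80  81  82
  81  81] (np.float64(308.43697478991595), np.float64(321.2155172413793))
208 [ 77  92 102 115 112  88  74  75  82  82  91 107 121 124 124 124 124 122
 120 122 123 124 123 125 124 123 124 124 124 123 119 107  90  85  82  82
  84  81] (np.float64(303.0), np.float64(321.15))
212 [ 68  71  74  76  78  92 108 123 128 129 128 128 124 125 125 123 124 123
 122 124 123 122 123 124 124 123 125 124 125 124 117 102  90  84  81  82
  81  81] (np.float64(311.8333333333333), np.float64(320.9761904761905))
216 [ 90  83  72  68  73  89  98 100 102 100  99 103 105 107 108 106 106 108
 110 120 122 124 123 124 123 124 124 124 124 122 117 103  90  83  82  83
  83  81] (np.float64(308.3529411764706), np.float64(321.037037037037))
220 [ 51  50  52  52  52  64  71  72  73  73  73  77  81  79  79  80  80  83
  89 108 120 124 123 122 123 123 123 124 123 122 116 102  90  84  81  82
  82  81] (np.float64(308.75), np.float64(321.025))
222 [ 32  38  35  35  42  63  77  81  81  81  80  81  81  81  82  81  81  79
  84  96 104 107 108 109 108 107 107 107 110 107 103  95  88  82  81  80
  82  83] (np.float64(308.92727272727274), np.float64(321.01851851851853))
223 [27 34 32 32 38 61 77 80 82 83 83 81 81 82 82 81 82 82 83 85 87 87 88 88
 89 89 88 89 89 87 87 86 84 84 83 84 82 80] (np.float64(308.90909090909093), np.float64(320.8888888888889))
```

>>> servo_tool(
  targets=[
    [-0.003,0.03,0,0,2],
    [-0.006,0.06,0,0,2],
    [-0.01,0.09,0,0,2],
    [-0.013,0.12,0,0,2],
    [-0.017,0.15,0,0,2],
  ],
)

```text
time_s: 21.05
tcp_pos: [0.5338, -0.0682, 0.0699]
ee_rot: [[0.119, -0.993, 0.004], [-0.993, -0.119, -0.003], [0.003, -0.003, -1.0]]
wrist_force: [0.7, -9.6, 5.4]
gripper_width: 0.206
gripper_force: 30.0
```

>>> servo_tool(
  targets=[
    [0,0,0,0,2],
    [0,0,0,0,2],
    [0,0,0,0,2],
    [0,0,0,0,2],
    [0,0,0,0,2],
  ],
)

```text
time_s: 21.47
tcp_pos: [0.5338, -0.068, 0.0699]
ee_rot: [[0.119, -0.993, 0.004], [-0.993, -0.119, -0.003], [0.003, -0.004, -1.0]]
wrist_force: [0.3, -7.8, 6.0]
gripper_width: 0.201
gripper_force: 30.0
```

>>> servo_tool(
  targets=[
    [0,0,0,0,2],
    [0,0,0,0,2],
    [0,0,0,0,2],
    [0,0,0,0,2],
    [0,0,0,0,2],
  ],
)

```text
time_s: 21.88
tcp_pos: [0.5338, -0.068, 0.0699]
ee_rot: [[0.119, -0.993, 0.004], [-0.993, -0.119, -0.003], [0.003, -0.004, -1.0]]
wrist_force: [1.0, -8.0, 5.7]
gripper_width: 0.205
gripper_force: 30.0
```

```bash
python3 - <<'E'
from h import *
s=r.sense(); print(s['tcp_pos'],s['wrist_force'],s['moment'],s['gripper_force'],s['joint_velocities']); R=s['ee_rot']; print(R.round(4))
c=snap('scene','s11'); g=cv2.cvtColor(c['pixels'],cv2.COLOR_RGB2GRAY)
for v in(192,198,202,206,208,210,212,214,216,218,220,222): print(v, edges(g[v],306,328))
for n in('s6','s10'):
    q=cv2.cvtColor(dict(np.load(f'pics/{n}.npz'))['pixels'],cv2.COLOR_RGB2GRAY); print(n,[round(edges(q[v],306,328)[1],2) for v in(198,202,206,210,214,218,222)])
for v in(198,204,208,212): print(v,g[v,294:326])
E
```

```text
[ 0.53383683 -0.06803269  0.06994939] [ 0.95608581 -7.95163267  5.71630528] [-2.15597375 -0.27670141  0.02375579] 30.00035583972931 [-0.00496932  0.04469413  0.0101083   0.00296557  0.03931188 -0.10269922]
[[ 0.1192 -0.9929  0.0039]
 [-0.9929 -0.1192 -0.0026]
 [ 0.003  -0.0035 -1.    ]]
192 (np.float64(312.35593220338984), np.float64(320.5609756097561))
198 (np.float64(310.67), np.float64(323.212962962963))
202 (np.float64(310.1489361702128), np.float64(323.1949152542373))
206 (np.float64(307.3333333333333), np.float64(322.87640449438203))
208 (np.float64(325.8888888888889), np.float64(322.89156626506025))
210 (np.float64(311.44444444444446), np.float64(322.8333333333333))
212 (np.float64(316.375), np.float64(322.9047619047619))
214 (np.float64(310.9), np.float64(322.97701149425285))
216 (np.float64(310.8611111111111), np.float64(323.12345679012344))
218 (np.float64(310.6666666666667), np.float64(323.264367816092))
220 (np.float64(310.6666666666667), np.float64(323.22222222222223))
222 (np.float64(310.70175438596493), np.float64(323.135593220339))
s6 [np.float64(320.23), np.float64(320.22), np.float64(320.2), np.float64(320.11), np.float64(320.07), np.float64(320.11), np.float64(320.14)]
s10 [np.float64(321.19), np.float64(321.22), np.float64(321.09), np.float64(321.11), np.float64(320.99), np.float64(321.18), np.float64(321.02)]
198 [100 105  99  84  80  79  80  87 108 129 136 138 136 136 137 139 153 171
 162 131 118 117 123 131 140 146 151 167 182 156 104  83]
204 [ 66  69  66  65  69  75  82  85  96 111 122 125 124 125 124 128 147 170
 176 175 171 163 156 158 165 174 179 181 174 142 100  83]
208 [102 106  94  76  70  77  80  82  90 110 121 124 125 125 125 122 121 122
 123 124 123 124 124 125 123 124 123 125 117 102  85  84]
212 [ 72  74  81  97 117 126 128 128 128 128 126 125 125 126 125 123 121 122
 122 123 123 124 124 126 126 124 124 123 116 101  87  81]
```

Blade and punch moved together with no punch tilt. Pressing a little harder to make sure the stock is flat, then a last small push.

>>> servo_tool(
  targets=[
    [0,0,-0.05,0,2],
    [0,0,-0.1,0,2],
    [0,0,-0.15,0,2],
    [0,0,-0.2,0,2],
    [0,0,-0.2,0,2],
  ],
)

```text
time_s: 22.35
tcp_pos: [0.5339, -0.068, 0.0694]
ee_rot: [[0.122, -0.993, 0.004], [-0.993, -0.122, -0.004], [0.005, -0.004, -1.0]]
wrist_force: [-10.6, -3.9, 39.3]
gripper_width: 0.203
gripper_force: 30.0
```

>>> servo_tool(
  targets=[
    [-0.003,0.03,0,0,2],
    [-0.006,0.06,0,0,2],
    [-0.009,0.08,0,0,2],
    [-0.012,0.1,0,0,2],
    [-0.012,0.1,0,0,2],
  ],
)

```text
time_s: 22.77
tcp_pos: [0.5339, -0.0678, 0.0693]
ee_rot: [[0.122, -0.993, 0.005], [-0.993, -0.122, -0.007], [0.008, -0.004, -1.0]]
wrist_force: [-7.3, -17.4, 35.7]
gripper_width: 0.206
gripper_force: 30.0
```

>>> servo_tool(
  targets=[
    [0,0,0,0,2],
    [0,0,0,0,2],
    [0,0,0,0,2],
    [0,0,0,0,2],
    [0,0,0,0,2],
  ],
)

```text
time_s: 23.18
tcp_pos: [0.5339, -0.0678, 0.0693]
ee_rot: [[0.122, -0.993, 0.005], [-0.993, -0.122, -0.007], [0.008, -0.004, -1.0]]
wrist_force: [-7.9, -16.8, 35.1]
gripper_width: 0.207
gripper_force: 30.0
```

```bash
python3 - <<'E'
from h import *
s=r.sense(); print(s['tcp_pos'],s['wrist_force'],s['moment'],s['gripper_force']); print(s['ee_rot'].round(4))
c=snap('scene','s12'); g=cv2.cvtColor(c['pixels'],cv2.COLOR_RGB2GRAY)
E1=np.array([ -.119,.993,0])
print('punch R edge',[round(edges(g[v],306,330)[1],2) for v in(198,202,206,210,214,218,222)])
tcp=s['tcp_pos']; 
# blade -y edge (front face y offset +2.5mm): measured vs predicted at several heights
f=np.array([.993,.119,0])*.0025
for z in(.130,.12,.11,.10,.09,.08):
    p=tcp+.0475*E1+f; p[2]=z; u,v=px(c,p); print(z,round(u,2),round(v,1),round(edges(g[int(round(v))],int(u)-6,int(u)+6)[0],2))
E
```

```text
[ 0.53386313 -0.06782497  0.06932808] [ -7.90036839 -16.83599042  35.09972693] [-4.97045648  2.38417614 -0.00714753] 30.03635823726654
[[ 0.1217 -0.9926  0.0048]
 [-0.9925 -0.1217 -0.0071]
 [ 0.0077 -0.0039 -1.    ]]
punch R edge [np.float64(323.26), np.float64(323.2), np.float64(322.89), np.float64(322.83), np.float64(323.15), np.float64(323.26), np.float64(323.25)]
0.13 302.66 199.4 302.06
0.12 302.8 201.9 301.95
0.11 302.93 204.4 302.2
0.1 303.07 206.9 302.64
0.09 303.2 209.3 302.7
0.08 303.33 211.7 298.02
```

>>> servo_tool(
  targets=[
    [0,0,0.04,0,2],
    [0,0,0.08,0,2],
    [-0.004,0.03,0.1,0,2],
    [-0.007,0.06,0.1,0,2],
    [-0.01,0.08,0.1,0,2],
  ],
)

```text
time_s: 23.65
tcp_pos: [0.5341, -0.0645, 0.0694]
ee_rot: [[0.121, -0.993, 0.006], [-0.993, -0.121, -0.005], [0.006, -0.005, -1.0]]
wrist_force: [-0.5, -15.5, 16.9]
gripper_width: 0.204
gripper_force: 30.0
```

>>> servo_tool(
  targets=[
    [0,0,0,0,2],
    [0,0,0,0,2],
    [0,0,0,0,2],
    [0,0,0,0,2],
    [0,0,0,0,2],
  ],
)

```text
time_s: 24.07
tcp_pos: [0.5341, -0.0644, 0.0694]
ee_rot: [[0.121, -0.993, 0.006], [-0.993, -0.121, -0.005], [0.006, -0.005, -1.0]]
wrist_force: [-0.7, -16.4, 17.7]
gripper_width: 0.204
gripper_force: 30.0
```

```bash
python3 - <<'E'
from h import *
s=r.sense(); print(s['tcp_pos'],s['wrist_force'],s['moment'],s['gripper_force']); print(s['ee_rot'].round(4))
c=snap('scene','s13'); g=cv2.cvtColor(c['pixels'],cv2.COLOR_RGB2GRAY)
print('punch R edge',[round(edges(g[v],306,330)[1],2) for v in(198,202,206,210,214,218,222)])
E1=np.array([ -.119,.993,0]);f=np.array([.993,.119,0])*.0025;tcp=s['tcp_pos']
for z in(.130,.12,.11,.10,.09):
    p=tcp+.0475*E1+f; p[2]=z; u,v=px(c,p); print(z,round(u,2),round(edges(g[int(round(v))],int(u)-6,int(u)+6)[0],2))
E
```

```text
[ 0.53412839 -0.06440233  0.06942398] [ -0.68287139 -16.38438667  17.72654972] [-4.45730755  0.31753184  0.09114301] 30.024294555187225
[[ 0.121  -0.9926  0.0057]
 [-0.9926 -0.121  -0.0053]
 [ 0.006  -0.005  -1.    ]]
punch R edge [np.float64(324.82), np.float64(324.73), np.float64(324.84), np.float64(324.69), np.float64(324.69), np.float64(324.64), np.float64(324.66)]
0.13 303.98 303.24
0.12 304.11 303.57
0.11 304.24 303.65
0.1 304.36 303.86
0.09 304.49 303.9
```

Punch upright and moved along with the blade, square flat under about 18 N of press. Handing in.

```bash
python3 -c "
from station import r
print(r.finish_job())"
```

```text
the job is handed in; nothing more can be done
None
```

I handed the job in; no verdict came back. The punch is standing upright on its foot and released. I'm still holding the square on the plate with its blade against one flat side of the punch, pressing down with about 18 N. Flatness and flushness come only from camera and force readings.

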